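# Set the bench shaker to fast and start it

## Task

Set the bench shaker to fast and start it: push its black speed lever along the slot, past the first click stop, all the way to the second stop at the far end, and only then press the green start button fully down and let it come up again. Do it by pushing and pressing alone; pick nothing up, and leave the dish on the platform and the glassware and stopper beside the shaker standing where they are.

Things in the scene. Friction and masses are not known exactly. Their poses are not given: they have to be found in the camera images.
- shaker: grey bench shaker, 280 x 280 mm, fixed. Origin: centre of its underside; z up, x from the aluminium control plate (front) to the raised platform, y to the left seen from the front. Control plate: flat, top at z = 60 mm, x -134 to -50, y -128 to 128 mm; only lever and button stand on it. Platform: x -34 to 134, y -128 to 128 mm, black mat at z = 82 mm, steel edge bars up to 95 mm
- speed_lever (a joint): travel of the black lever (m), growing along the shaker's +y: 0 = off, black dot (starts within 4 mm of it); 0.030 = first click stop, one blue bar; 0.060 = second stop, two blue bars, hard end of the slot. Spring detents draw it into these three places: about 8 N in all to pass a hump (near 0.015 and 0.045), 1 N of it friction; it snaps on and stays
- lever_top (a point): centre of the top of the lever's paddle, moves with it: x = -92, y = -90 + travel, z = 96 mm in the shaker's frame. The paddle is 28 mm wide (shaker x), 12 mm thick (shaker y, the way it slides) and spans 9 to 36 mm above the control plate, on a thin stem
- start_button (a joint): how far the green start button is pressed, in m: 0 = up, 0.006 = fully down; a spring of 5 N at full travel brings it back
- start_button_top (a point): centre of the top face of the round green start button, 28 mm across, in a low black housing on the control plate, at x = -92 mm, y = 80 mm in the shaker's frame; pressed straight down
- petri_dish: glass petri dish with blue grains, 60 mm across, 14 mm high, loose on the platform; origin at the centre of its underside; leave alone
- erlenmeyer: conical glass flask, 63 mm across, 105 mm high, loose on the table at the shaker's +y side; origin at the centre of its underside; leave alone
- stopper_1: red rubber stopper, 27 mm across, 26 mm high, loose on the table at the shaker's -y side; origin at the centre of its underside; leave alone
- beaker_front: glass beaker, 76 x 82 mm, 95 mm high, loose on the table at the shaker's -y side; origin at the centre of its underside; leave alone

How it is judged:
By the outcome, as a careful person would: the job done as asked, in the order asked, and still so for the second after the job is handed in, with the robot touching nothing.
It also fails if it takes over 38 s, if anything falls off the work surface, if the arm or the gripper's body presses on something with over 40 N, if the wrist force passes 120 N, or if a joint passes its speed limit or range.

## Robot

A 7-joint arm with a two-finger parallel gripper is mounted at the origin on a cart in front of the work surface, level with it; the furniture and walls round the work are solid. World frame = base frame: x ahead of the robot, y to its left, z up, the work surface at z = 0. Lengths are in m, angles in rad, forces in N, time in s.
With the tool pointing down it reaches from about 0.425 to 0.8 m from the base axis. Payload 8.3 kg.
Tool frame: the origin (TCP) lies on the centre line of the jaws, within the pads' length; the fingertips stand 22 mm ahead of it and the grasp point (between the pads) lies 3 mm ahead of it (ctrl.tip_reach is the z of the fingertips in the tool frame, in m); z points along the fingers, y is the direction in which the jaws open and shut (so a half turn about z gives the same grasp; the last joint's range is limited). The gripper opens to 85 mm and grips with 20 to 120 N. Pads are 22 mm wide; open, the fingers measure 114 mm over their backs; the gripper's body (76 mm by 85 mm) begins 54 mm behind the grasp point. The pads swing forward as they close: fully open they stand 13 mm farther back than shut.
Start: joints at [-1.281, 0.383, 0.016, 1.37, -0.006, 1.388, -0.046], TCP at [0.216, 0.587, 0.253] pointing down, gripper open.
Joint ranges: [-2.95, 2.95], [-0.25, 2.06], [-1.52, 1.56], [0.18, 2.33], [-1.44, 4.58], [0.02, 2.06], [-3.01, 3.01]. Speed limits (rad/s): [2.39, 2.39, 3.01, 3.01, 3.14, 3.14, 3.14].

## Interface

Orientations are given as a rotation vector (axis times angle).
In Python, from cell import ctrl gives the robot as it stands.
- The arm moves only by the tool drive_tool, never from a script. Its argument "series" is one flat list of numbers, 7 for each row, row after row: the shift along the tool's x, y, z in cm, then the turn, a rotation vector about the tool's x, y, z in rad, then the opening, from -1 (shut) to 1 (fully open). A call has 1 to 8 rows; each row is the pose to reach, as a shift and turn from the pose measured when the call began, along the tool's axes at that moment; what a row does not reach only later rows make up. A row lasts 1/8 s, in which the tool goes at most 62.5 mm and 10.7 degrees, less where a joint would pass 70% of its speed; a pose out of reach is approached as far as the arm can. A call with a gripper value outside its range is refused whole. The fingers move at their own pace and stop on an object; "force" is the grip in N (left out, the last holds). Time passes only in rows, so rows that repeat a pose let the fingers close. It gives the time, the measured TCP pose, the force and the opening at its end, in the units of the state.
- ctrl.observe(): the state, without advancing time (a new reading comes with each control period).
- ctrl.capture(name): name is "scene" or "top" or "wrist"; returns a dict with "color" (400x640x3 uint8, red, green, blue), "intrinsics" (3x3 intrinsics, pixels), "k1" (the pictures are not rectified: a ray, as slopes to the right and down, at radius r is drawn at 1 + k1 r^2 times it, then the intrinsics apply), "R" (3x3) and "t" (3): a world point X has camera coordinates R X + t. Camera axes: x right, y down, z forward; pixel columns grow to the right and rows downward; lengths in m; the calibration is good to about 2 mm. A picture is of the moment at which its call begins. There is no depth.
- ctrl.hand_in(): hands the job in, once; it reports no verdict.
Trained networks look in a picture, given as the dict that the camera call returned (one of the last four; its "shot" number tells which), for a name from the list of things; names that differ only in an ending like _2 or _b are one class to them, and where a whole thing is asked for, a point or a joint stands for the part that bears it (a point fixed in the world has none). Each returns a list of dicts, best first, with "p" (0 to 1); they miss things now and then, are a little off and sometimes report something else, mostly with a low value. They report only what shows in the picture. A call takes as long as a camera call.
- ctrl.trace(picture, label): "mask" (400x640 bool, what is visible of it) and "rect" ([left, top, right, bottom] as shares, 0 to 1, of the picture: columns of its width, rows of its height, round what is visible of it).
- ctrl.landmark_of(picture, label): "position" ([column, row] as shares, 0 to 1, of the picture: columns of its width, rows of its height: a listed point, or the origin of a listed thing).
The state is a dict: "clock": time; "q": joint angles; "qvel": joint speeds; "tau": joint torques, N m; "tcp_pos": TCP position; "tool_rot": TCP orientation; "wrist_force": force on the tool from outside, world axes, zero at the start; "ft_torque": the same for the moment, N m; "opening": finger opening in m.
Only numpy, scipy, OpenCV 4.12 (cv2) and the standard library are available. Lean on these libraries where they do the work, as an engineer would, in place of code of your own. Each camera call takes 0.05 s, during which the arm holds its last target.

## Working session

There is one attempt and no reset: what is moved stays moved. The work goes in short steps, Python scripts to look and compute and a tool call to move; the robot and the scene stay as the last step left them, time stands still between calls to the robot, and variables do not carry over. Pictures are saved under pics/ and viewed, and the job is handed in when it is done.

Besides the shell and the picture viewer there is one more tool, called after "Emit:" by a JSON object that holds its "op" and its "data". drive_tool: Moves the arm, as the interface text tells. Its arguments: {"type":"object","properties":{"series":{"type":"array"},"force":{"type":"number"}},"required":["series"]}

```bash
mkdir -p pics; ls; cat > h.py <<'E'
from cell import ctrl
import numpy as np, cv2
from scipy.spatial.transform import Rotation as Ro
def save(p,n): cv2.imwrite(f'pics/{n}.png',cv2.cvtColor(p['color'],cv2.COLOR_RGB2BGR))
def undist(p,uv):
    K=p['intrinsics'];d=np.array([p['k1'],0,0,0,0.])
    return cv2.undistortPoints(np.array(uv,float).reshape(-1,1,2),K,d).reshape(-1,2)
def onz(p,uv,z):
    R,t=np.array(p['R']),np.array(p['t']);c=-R.T@t;out=[]
    for a in undist(p,uv):
        r=R.T@np.array([a[0],a[1],1]);out.append(c+r*(z-c[2])/r[2])
    return np.array(out)
def proj(p,X):
    rv,_=cv2.Rodrigues(np.array(p['R']))
    return cv2.projectPoints(np.array(X,float).reshape(-1,1,3),rv,np.array(p['t'],float),np.array(p['intrinsics'],float),np.array([p['k1'],0,0,0,0.]))[0].reshape(-1,2)
E
python3 - <<'E'
from h import *
print(ctrl.observe())
for n in ['scene','top']:
    p=ctrl.capture(n);save(p,n+'0')
    for l,z in [('lever_top',.096),('start_button_top',.07),('shaker',0),('petri_dish',.082),('erlenmeyer',0),('stopper_1',0),('beaker_front',0)]:
        for d in ctrl.landmark_of(p,l)[:2]:
            uv=np.array(d['position'])*[640,400]
            print(n,l,round(d['p'],2),uv.round(1),onz(p,uv,z).round(4))
E
```

```text
pics
{'clock': 0.0, 'q': array([-1.28092278,  0.38423951,  0.01640155,  1.37114016, -0.00625079,
        1.38817173, -0.04648372]), 'qvel': array([-4.80629309e-04,  7.36158744e-04,  5.29926352e-04, -8.09129533e-05,
        2.45071789e-04, -1.24334053e-03, -4.97118480e-05]), 'tau': array([-4.63383776e-05, -6.27592349e+01,  8.44382420e-01, -3.71829700e+01,
        1.65725400e-02,  1.38015649e-02,  3.84776968e-05]), 'tcp_pos': array([0.21578084, 0.58609726, 0.25228454]), 'tool_rot': array([-5.51125198e-01, -3.09262416e+00,  2.97302593e-03]), 'wrist_force': array([-0.35695067, -0.53556574,  0.29680762]), 'ft_torque': array([-0.08853737,  0.02454887, -0.02029175]), 'opening': 0.08577238811964112}
scene lever_top 0.77 [306.  259.1] [[ 0.4743 -0.1071  0.096 ]]
scene start_button_top 0.48 [289.8 215.8] [[0.5355 0.0732 0.07  ]]
scene shaker 0.94 [338.9 257.8] [[ 0.5959 -0.0295  0.    ]]
scene petri_dish 0.79 [353.8 232.1] [[ 0.607  -0.0642  0.082 ]]
scene erlenmeyer 0.67 [307.9 205.8] [[0.6462 0.1918 0.    ]]
scene stopper_1 0.62 [310.3 357.8] [[ 0.4108 -0.2295  0.    ]]
scene stopper_1 0.53 [289.  214.8] [[0.5856 0.1787 0.    ]]
scene beaker_front 0.83 [397.3 353.8] [[ 0.537  -0.2964  0.    ]]
top lever_top 0.55 [370.8 235.7] [[ 0.4804 -0.1102  0.096 ]]
top start_button_top 0.42 [307.9 215. ] [[0.5316 0.0536 0.07  ]]
top shaker 0.95 [343.9 197.5] [[ 0.5861 -0.0454  0.    ]]
top petri_dish 0.73 [352.3 183. ] [[ 0.6178 -0.0612  0.082 ]]
top erlenmeyer 0.61 [258.1 178.8] [[0.633  0.1947 0.    ]]
top stopper_1 0.52 [408.8 256.7] [[ 0.4251 -0.2295  0.    ]]
top beaker_front 0.92 [429.3 217.8] [[ 0.5346 -0.2866  0.    ]]
```

View pics/scene0.png

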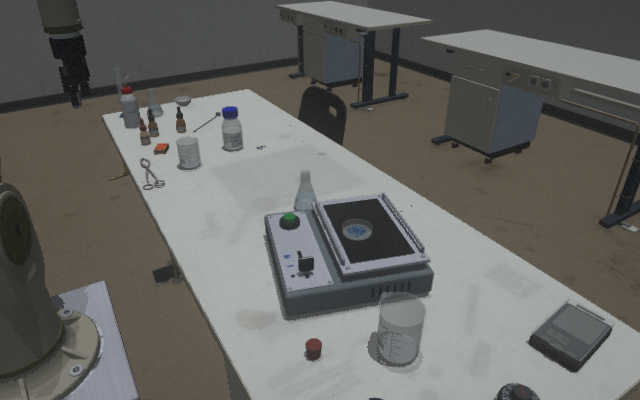

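View pics/top0.png

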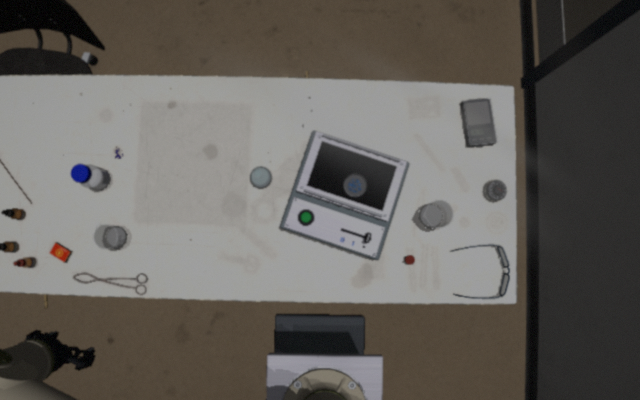

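```bash
python3 - <<'E'
import cv2,numpy as np
a=cv2.imread('pics/scene0.png')[180:320,250:450];b=cv2.imread('pics/top0.png')[120:270,265:425]
cv2.imwrite('pics/sc.png',cv2.resize(a,None,fx=4,fy=4,interpolation=2));cv2.imwrite('pics/tc.png',cv2.resize(b,None,fx=4,fy=4,interpolation=2))
E
```

```text
(no output)
```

View pics/sc.png

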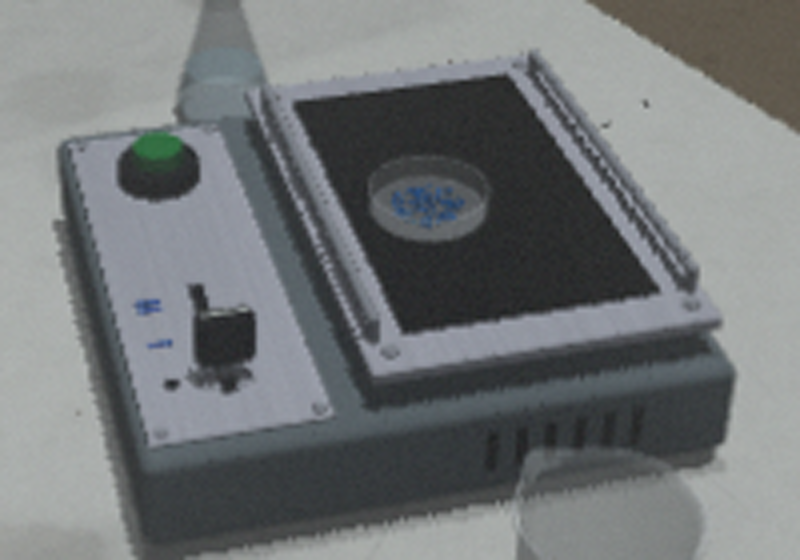

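View pics/tc.png

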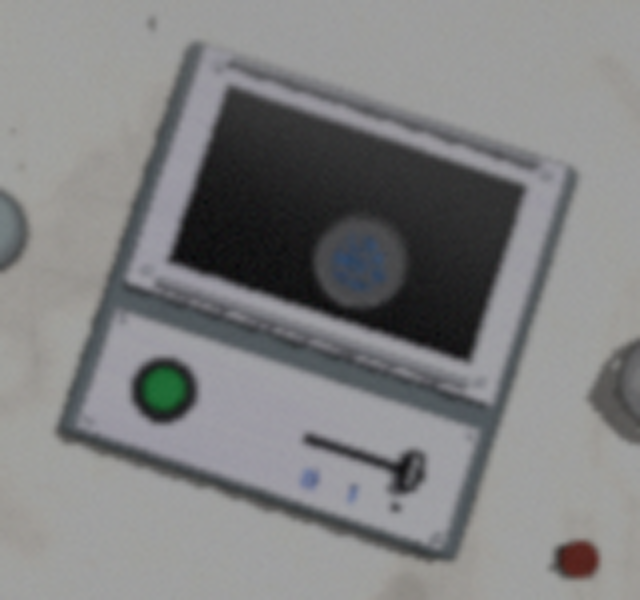

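```bash
cat >> h.py <<'E'
def toW(s,X):
    X=np.array(X,float).reshape(-1,3)/1000
    return Ro.from_euler('z',s[2]).apply(X)+[s[0],s[1],0]
E
python3 - <<'E'
from h import *
from scipy.optimize import least_squares
ps=ctrl.capture('scene');pt=ctrl.capture('top')
C=[(-134,128,60),(-50,128,60),(-50,-128,60),(-134,-128,60)]
us=np.array([(72,145),(220,122),(332,413),(148,446)])/4+[250,180]
ut=np.array([(75,430),(112,303),(488,430),(446,550)])/4+[265,120]
def f(s,which):
    r=[]
    if 's' in which:r.append(proj(ps,toW(s,C))-us)
    if 't' in which:r.append(proj(pt,toW(s,C))-ut)
    return np.concatenate(r).ravel()
for w in ['s','t','st']:
    o=least_squares(f,[.59,-.04,-.27],args=(w,));print(w,o.x.round(4),o.fun.reshape(-1,2).round(1).tolist())
s=o.x
for p,off,n in[(ps,(250,180),'s'),(pt,(265,120),'t')]:
    print(n)
    for l,X in [('lev0',(-92,-90,96)),('btn z70',(-92,80,70)),('btn z80',(-92,80,80)),('btn60',(-92,80,60))]:
        print(l,((proj(p,toW(s,X))[0]-off)*4).round(0))
print('lever',toW(s,(-92,-90,96)),'btn',toW(s,(-92,80,75)))
for n in['lever_top','start_button_top']:
  for p in(ps,pt):
    for d in ctrl.landmark_of(p,n)[:1]: print(n,d['p'],np.array(d['position'])*[640,400])
for p,l in((ps,'erlenmeyer'),(pt,'beaker_front'),(pt,'stopper_1')):
    pass
E
```

```text
s [ 0.5902 -0.0475 -0.3132] [[-0.4, -1.1], [-0.0, -0.0], [0.7, 0.8], [-0.3, -0.1]]
t [ 0.5896 -0.0463 -0.2973] [[0.5, -0.5], [1.3, 1.2], [-1.4, -0.4], [-0.5, -0.3]]
st [ 0.5898 -0.0471 -0.3068] [[-0.9, -0.9], [-0.6, 0.0], [0.9, 0.8], [-0.1, 0.0], [0.5, -1.2], [1.6, 0.7], [-1.4, -0.1], [-0.8, -0.1]]
s
lev0 [223. 314.]
btn z70 [158. 162.]
btn z80 [157. 146.]
btn60 [159. 178.]
t
lev0 [415. 471.]
btn z70 [166. 388.]
btn z80 [166. 387.]
btn60 [166. 389.]
lever [[ 0.47493471 -0.10506102  0.096     ]] btn [[0.52628248 0.05699887 0.075     ]]
lever_top 0.63 [307.776 258.12 ]
lever_top 0.63 [366.208 237.8  ]
start_button_top 0.46 [289.6 213.8]
start_button_top 0.62 [305.92 215.08]
```

```bash
cat >> h.py <<'E'
S=[.5898,-.0471,-.305]
def go(*pts,world=False):
    o=ctrl.observe();T=Ro.from_rotvec(o['tool_rot']);tr=ctrl.tip_reach
    D=Ro.from_matrix(Ro.from_euler('z',S[2]).as_matrix()@np.diag([-1,1,-1.]))
    for X in pts:
        tip=np.array(X)/1000 if world else toW(S,X)[0]
        tcp=tip-D.apply([0,0,tr])
        print(X,'shift cm',(T.inv().apply(tcp-o['tcp_pos'])*100).round(2),'turn',(T.inv()*D).as_rotvec().round(3))
    tip=o['tcp_pos']+T.apply([0,0,tr])
    print('clock',o['clock'],'tcp',o['tcp_pos'].round(4),'tip shaker',(Ro.from_euler('z',-S[2]).apply(tip-[S[0],S[1],0])*1000).round(1),'F',o['wrist_force'].round(1),o['opening'],'q',o['q'].round(2),tr)
E
python3 - <<'E'
from h import *
go((-92,200,230),(-92,80,200),(-92,-130,160),(-92,-130,76))
E
```

```text
(-92, 200, 230) shift cm [-46.83 -27.     0.12] turn [-0.    -0.    -0.048]
(-92, 80, 200) shift cm [-47.41 -38.99   3.13] turn [-0.    -0.    -0.048]
(-92, -130, 160) shift cm [-48.41 -59.96   7.13] turn [-0.    -0.    -0.048]
(-92, -130, 76) shift cm [-48.41 -59.96  15.53] turn [-0.    -0.    -0.048]
clock 1.1 tcp [0.2159 0.5865 0.2533] tip shaker [-546.9  492.1  231.3] F [-0.1  0.3  0.7] 0.08524489141369182 q [-1.28  0.38  0.02  1.37 -0.01  1.39 -0.05] 0.022
```

Emit:
{"op": "drive_tool", "data": {"series": [-5, -3, 0, 0, 0, -0.048, -1, -10, -6, 0, 0, 0, -0.048, -1, -15, -9, 0, 0, 0, -0.048, -1, -20, -12, 0, 0, 0, -0.048, -1, -25, -15, 0, 0, 0, -0.048, -1, -30, -18, 0, 0, 0, -0.048, -1, -35, -21, 0, 0, 0, -0.048, -1, -40, -24, 0, 0, 0, -0.048, -1], "force": 40}}

```text
clock: 2.1
tcp_pos: [0.5093, 0.2216, 0.2536]
tool_rot: [0.476, 3.105, 0.001]
wrist_force: [1.0, -0.0, 0.3]
opening: -0.0003
```

```bash
python3 - <<'E'
from h import *
go((-92,80,200),(-92,-130,180),(-92,-130,76))
E
```

```text
(-92, 80, 200) shift cm [ -6.53 -15.22   3.16] turn [0.001 0.    0.001]
(-92, -130, 180) shift cm [ -6.52 -36.22   5.14] turn [0.001 0.    0.001]
(-92, -130, 76) shift cm [ -6.52 -36.23  15.54] turn [0.001 0.    0.001]
clock 2.1 tcp [0.5093 0.2216 0.2536] tip shaker [-157.4  232.1  231.6] F [ 1.  -0.   0.3] -0.0002809306605903053 q [-0.7   0.23  0.28  1.58 -0.07  1.34  0.85] 0.022
```

Emit:
{"op": "drive_tool", "data": {"series": [-2, -5, 0, 0, 0, 0, -1, -4, -10, 1, 0, 0, 0, -1, -6.5, -15, 2, 0, 0, 0, -1, -6.5, -20, 3, 0, 0, 0, -1, -6.5, -25, 4, 0, 0, 0, -1, -6.5, -30, 5, 0, 0, 0, -1, -6.5, -36.2, 5.1, 0, 0, 0, -1, -6.5, -36.2, 5.1, 0, 0, 0, -1]}}

```text
clock: 3.1
tcp_pos: [0.4609, -0.1486, 0.2028]
tool_rot: [0.491, 3.102, -0.001]
wrist_force: [0.4, 1.0, -0.5]
opening: -0.0
```

```bash
python3 - <<'E'
from h import *
go((-92,-130,76))
p=ctrl.capture('scene');save(p,'s1');w=ctrl.capture('wrist');save(w,'w1')
cv2.imwrite('pics/s1c.png',cv2.resize(cv2.imread('pics/s1.png')[160:340,230:450],None,fx=3,fy=3))
for l in('lever_top','start_button_top'):print(l,[(d['p'],np.array(d['position'])*[640,400]) for d in ctrl.landmark_of(w,l)])
print(proj(w,toW(S,[(-92,-90,96),(-92,80,78)])))
E
```

```text
(-92, -130, 76) shift cm [-0.03  0.56 10.48] turn [-0.     0.001 -0.009]
clock 3.1 tcp [ 0.4609 -0.1486  0.2028] tip shaker [ -92.5 -135.5  180.8] F [ 0.4  1.  -0.5] -7.115403115064913e-07 q [-0.26  0.11  0.55  1.84 -0.06  1.2   1.57] 0.022
lever_top [(0.68, array([383.808, 201.6  ]))]
start_button_top [(0.6, array([601.728, 192.8  ]))]
[[378.38110195 202.56246415]
 [593.4751438  193.6850279 ]]
```

View pics/w1.png

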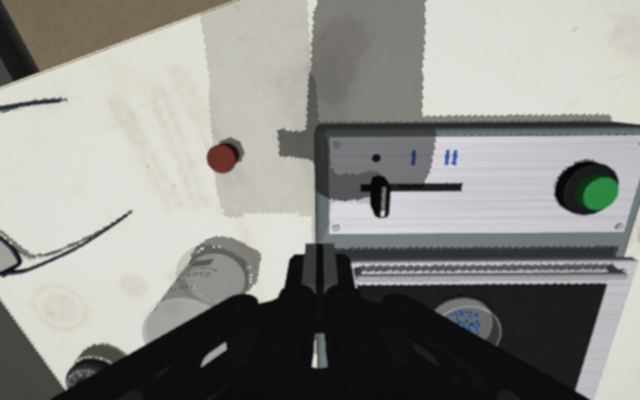

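View pics/s1c.png

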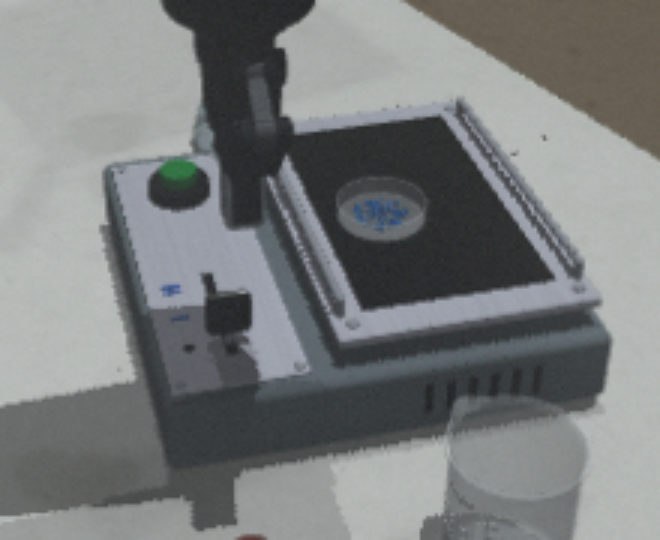

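```bash
python3 - <<'E'
from h import *
w=ctrl.capture('wrist')
print(proj(w,toW(S,[(-134,-128,60),(-50,-128,60),(-134,128,60),(-92,80,78),(-92,-90,96),(-92,-90,60)])).round(1))
cv2.imwrite('pics/w1c.png',cv2.resize(cv2.imread('pics/w1.png')[110:270,300:640],None,fx=2.3,fy=2.3,interpolation=2))
E
```

```text
[[320.5 137.5]
 [320.3 235. ]
 [644.6 138. ]
 [588.3 195.5]
 [373.1 203. ]
 [366.3 188.6]]
```

View pics/w1c.png

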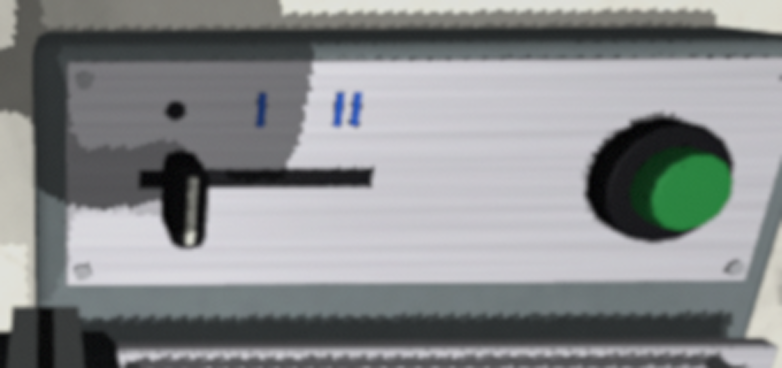

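```bash
sed -i 's/^S=.*/S=[.5903,-.0457,-.305]/' h.py; python3 - <<'E'
from h import *
go((-92,-133,76),(-92,-52,76))
E
```

```text
(-92, -133, 76) shift cm [-1.000e-02 -3.400e-01  1.044e+01] turn [0.001 0.    0.003]
(-92, -52, 76) shift cm [-0.04  7.76 10.45] turn [0.001 0.    0.003]
clock 3.35 tcp [ 0.4634 -0.1417  0.2024] tip shaker [ -92.2 -129.7  180.4] F [-0.4  0.7  0.4] 6.14697908325802e-05 q [-0.26  0.11  0.54  1.84 -0.06  1.2   1.56] 0.022
```

Emit:
{"op": "drive_tool", "data": {"series": [0, -0.3, 2.5, 0, 0, 0, -1, 0, -0.3, 5, 0, 0, 0, -1, 0, -0.3, 7.5, 0, 0, 0, -1, 0, -0.3, 9.5, 0, 0, 0, -1, 0, -0.3, 10.4, 0, 0, 0, -1, 0, -0.3, 10.4, 0, 0, 0, -1]}}

```text
clock: 4.1
tcp_pos: [0.4626, -0.1439, 0.0982]
tool_rot: [-0.471, -3.106, -0.001]
wrist_force: [0.2, -0.3, 0.9]
opening: -0.0001
```

```bash
python3 - <<'E'
from h import *
p=ctrl.capture('scene');save(p,'s2');w=ctrl.capture('wrist');save(w,'w2')
go((-92,-52,76))
a=cv2.resize(cv2.imread('pics/s2.png')[180:320,250:450],(570,400));b=cv2.resize(cv2.imread('pics/w2.png'),(640,400))[:, 200:430]
cv2.imwrite('pics/2.png',np.hstack([a,b]))
E
```

```text
(-92, -52, 76) shift cm [0.01 8.03 0.12] turn [0.001 0.001 0.004]
clock 4.2 tcp [ 0.4632 -0.1444  0.0991] tip shaker [ -91.6 -132.3   77.1] F [-0.6  0.5 -0.4] 0.00039468989787307243 q [-0.23  0.24  0.53  1.96 -0.15  0.97  1.64] 0.022
```

View pics/2.png

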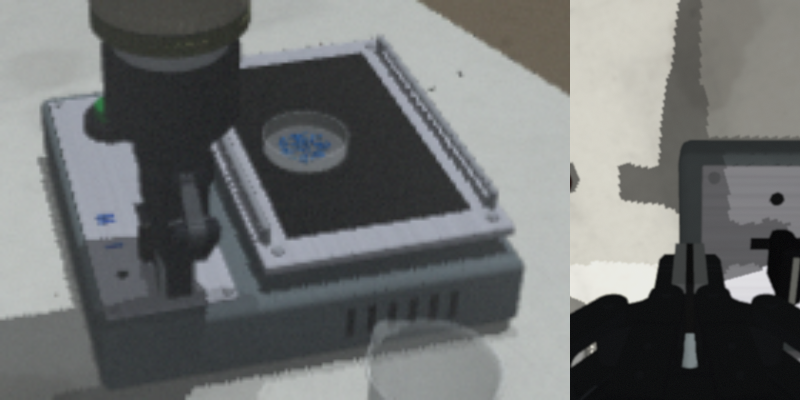

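Emit:
{"op": "drive_tool", "data": {"series": [0, 1, 0, 0, 0, 0, -1, 0, 2, 0, 0, 0, 0, -1, 0, 3, 0, 0, 0, 0, -1, 0, 4, 0, 0, 0, 0, -1, 0, 5, 0, 0, 0, 0, -1, 0, 6, 0, 0, 0, 0, -1, 0, 7, 0, 0, 0, 0, -1, 0, 7.7, 0, 0, 0, 0, -1]}}

```text
clock: 5.2
tcp_pos: [0.4863, -0.0697, 0.0991]
tool_rot: [0.47, 3.105, 0.002]
wrist_force: [0.4, -0.4, 0.2]
opening: -0.0
```

```bash
python3 - <<'E'
from h import *
w=ctrl.capture('wrist');save(w,'w3');p=ctrl.capture('scene');save(p,'s3')
go((-92,-50,76))
a=cv2.resize(cv2.imread('pics/s3.png')[180:320,250:450],(570,400));b=cv2.resize(cv2.imread('pics/w3.png'),(640,400))[:, 200:430]
cv2.imwrite('pics/3.png',np.hstack([a,b]))
E
```

```text
(-92, -50, 76) shift cm [-0.01  0.35  0.11] turn [0.002 0.001 0.006]
clock 5.3 tcp [ 0.4864 -0.0691  0.0991] tip shaker [-92.  -53.5  77.1] F [-1.3 -0.5  0.1] 0.0002208552101191149 q [-0.34  0.25  0.48  1.94 -0.14  0.98  1.48] 0.022
```

View pics/3.png

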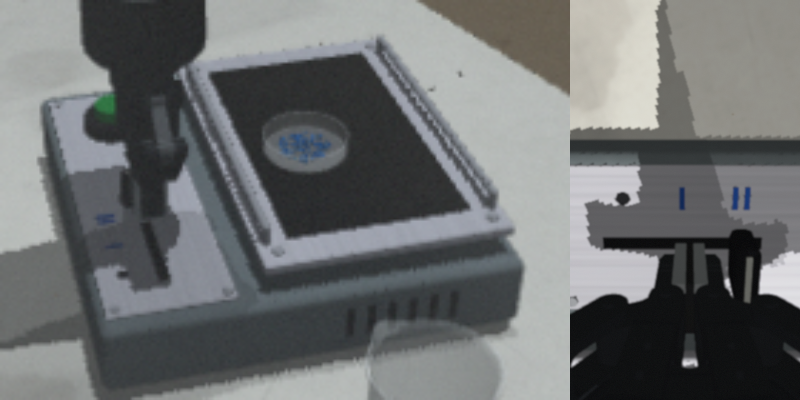

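Emit:
{"op": "drive_tool", "data": {"series": [0, 0.2, 0, 0, 0, 0, -1, 0, 0.4, 0, 0, 0, 0, -1, 0, 0.5, 0, 0, 0, 0, -1, 0, 0.6, 0, 0, 0, 0, -1]}}

```text
clock: 5.8
tcp_pos: [0.4881, -0.0635, 0.0991]
tool_rot: [0.468, 3.105, 0.002]
wrist_force: [-0.9, -1.2, -0.1]
opening: -0.0001
```

```bash
python3 - <<'E'
from h import *
w=ctrl.capture('wrist');save(w,'w4')
go((-92,-65,76))
cv2.imwrite('pics/4.png',cv2.resize(cv2.imread('pics/w4.png')[120:320,240:460],None,fx=3,fy=3))
E
```

```text
(-92, -65, 76) shift cm [ 0.   -1.73  0.11] turn [0.002 0.001 0.006]
clock 5.85 tcp [ 0.4881 -0.0636  0.0991] tip shaker [-92.1 -47.7  77.1] F [-0.1 -0.2  0.1] -6.662059310644366e-05 q [-0.35  0.25  0.48  1.94 -0.14  0.98  1.46] 0.022
```

View pics/4.png

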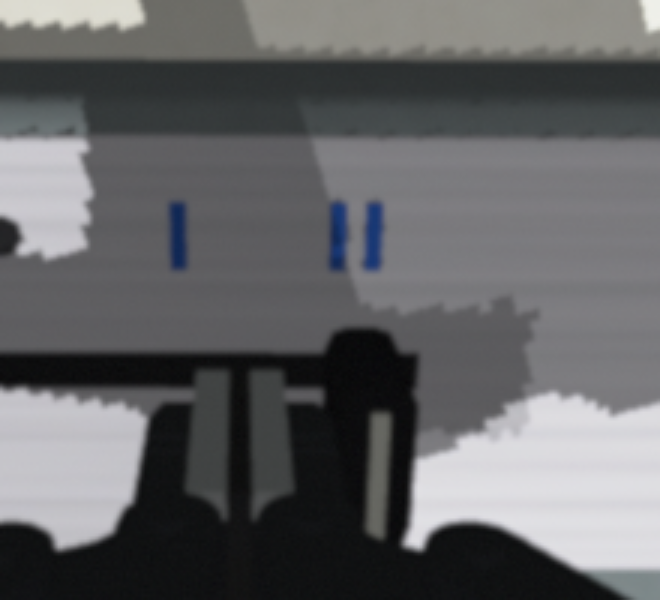

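Emit:
{"op": "drive_tool", "data": {"series": [0, 0.2, 0, 0, 0, 0, -1, 0, 0.4, 0, 0, 0, 0, -1, 0, 0.5, 0, 0, 0, 0, -1]}}

```text
clock: 6.22
tcp_pos: [0.4884, -0.0628, 0.0991]
tool_rot: [-0.475, -3.106, 0.004]
wrist_force: [-6.4, -14.0, 5.9]
opening: -0.0002
```

Emit:
{"op": "drive_tool", "data": {"series": [0, -1, 0, 0, 0, 0, -1, 0, -2.5, 0, 0, 0, 0, -1, 0, -2.5, -3, 0, 0, 0, -1, 0, -2.5, -7, 0, 0, 0, -1, 0, 0, -7.5, 0, 0, 0, -1, 0, 5, -7.5, 0, 0, 0, -1, 0, 8, -7.5, 0, 0, 0, -1, 0, 8, -7.5, 0, 0, 0, -1]}}

```text
clock: 7.22
tcp_pos: [0.5126, 0.0163, 0.1737]
tool_rot: [-0.467, -3.106, 0.003]
wrist_force: [-0.5, -1.2, 0.1]
opening: -0.0003
```

```bash
python3 - <<'E'
from h import *
w=ctrl.capture('wrist');save(w,'w5');p=ctrl.capture('top');save(p,'t5')
go((-92,80,100),(-92,80,78),(-92,80,70))
print(proj(w,toW(S,[(-92,80,78),(-92,-30,96),(-92,-60,96)])))
for l in('lever_top','start_button_top'):print(l,[(d['p'],np.array(d['position'])*[640,400]) for d in ctrl.landmark_of(w,l)])
a=cv2.resize(cv2.imread('pics/t5.png')[180:270,280:400],None,fx=3,fy=3);a=cv2.copyMakeBorder(a,0,130,0,0,0)
cv2.imwrite('pics/5.png',np.hstack([a,cv2.imread('pics/w5.png')[:,200:]]))
E
```

```text
(-92, 80, 100) shift cm [-0.03  4.77  5.16] turn [-0.003  0.     0.002]
(-92, 80, 78) shift cm [-0.03  4.78  7.36] turn [-0.003  0.     0.002]
(-92, 80, 70) shift cm [-0.03  4.78  8.16] turn [-0.003  0.     0.002]
clock 7.325 tcp [0.5121 0.013  0.1738] tip shaker [-92.2  32.4 151.8] F [-0.7 -0.2  0.4] -0.00021826674361721013 q [-0.47  0.2   0.43  1.81 -0.09  1.15  1.26] 0.022
[[384.1167879  209.35351514]
 [217.83998624 218.10860493]
 [171.11078569 217.83103802]]
lever_top [(0.66, array([221.12, 217.4 ])), (0.17, array([ 45.376, 289.88 ]))]
start_button_top [(0.67, array([387.072, 212.   ])), (0.61, array([ 32.896, 159.4  ]))]
```

View pics/5.png

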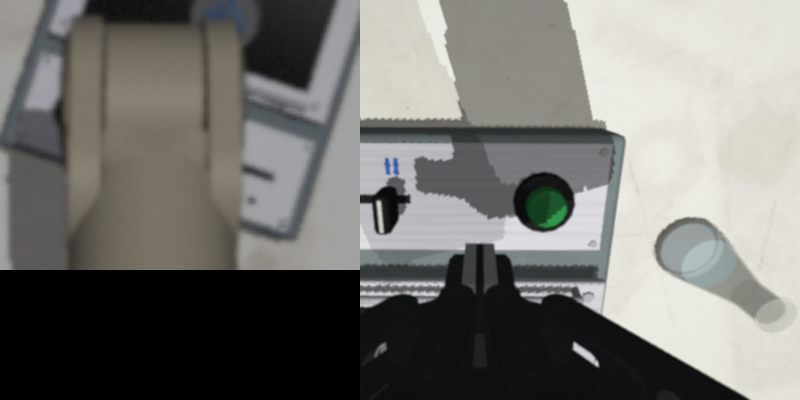

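Emit:
{"op": "drive_tool", "data": {"series": [0, 2.5, 1, 0, 0, 0, -1, 0, 4.9, 2, 0, 0, 0, -1, 0, 4.9, 4, 0, 0, 0, -1, 0, 4.9, 5.8, 0, 0, 0, -1, 0, 4.9, 6.5, 0, 0, 0, -1, 0, 4.9, 6.5, 0, 0, 0, -1]}}

```text
clock: 8.18
tcp_pos: [0.5265, 0.0593, 0.1082]
tool_rot: [-0.477, -3.104, 0.006]
wrist_force: [1.1, 0.9, 0.2]
opening: 0.0002
```

```bash
python3 - <<'E'
from h import *
w=ctrl.capture('wrist');save(w,'w6');p=ctrl.capture('scene');save(p,'s6')
go((-92,80,78),(-92,80,70))
a=cv2.resize(cv2.imread('pics/s6.png')[180:280,250:350],(400,400))
cv2.imwrite('pics/6.png',np.hstack([a,cv2.imread('pics/w6.png')[:,240:]]))
E
```

```text
(-92, 80, 78) shift cm [ 0.04 -0.09  0.92] turn [-0.003  0.001 -0.   ]
(-92, 80, 70) shift cm [ 0.04 -0.09  1.72] turn [-0.003  0.001 -0.   ]
clock 8.275 tcp [0.5272 0.059  0.1092] tip shaker [-91.6  80.9  87.2] F [-0.9  0.2  0.3] 0.00039181422008306287 q [-0.5   0.31  0.39  1.83 -0.14  1.02  1.21] 0.022
```

View pics/6.png

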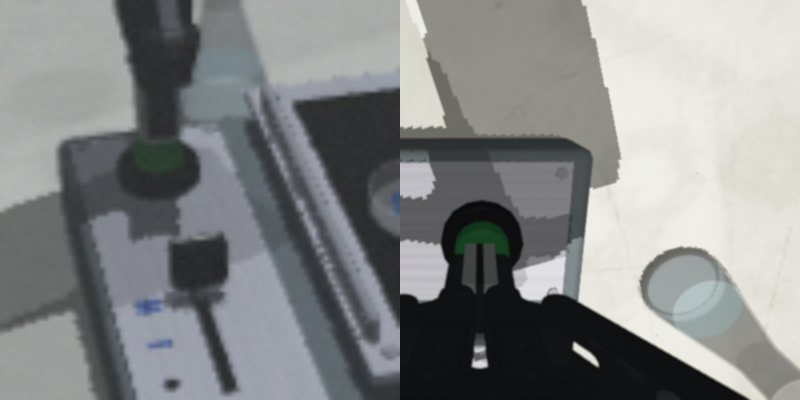

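Centred over the button, lever at the far end of the slot. Press in small steps.

Emit:
{"op": "drive_tool", "data": {"series": [0, 0, 0.4, 0, 0, 0, -1, 0, 0, 0.7, 0, 0, 0, -1, 0, 0, 0.9, 0, 0, 0, -1, 0, 0, 1.1, 0, 0, 0, -1, 0, 0, 1.2, 0, 0, 0, -1]}}

```text
clock: 8.9
tcp_pos: [0.5277, 0.0591, 0.0979]
tool_rot: [0.477, 3.103, -0.003]
wrist_force: [-3.3, -0.1, 14.0]
opening: 0.0
```

Emit:
{"op": "drive_tool", "data": {"series": [0, 0, 0.15, 0, 0, 0, -1, 0, 0, 0.25, 0, 0, 0, -1, 0, 0, 0.25, 0, 0, 0, -1]}}

```text
clock: 9.28
tcp_pos: [0.5278, 0.0592, 0.0977]
tool_rot: [0.478, 3.103, -0.001]
wrist_force: [-10.6, -0.9, 26.6]
opening: -0.0
```

```bash
python3 - <<'E'
from h import *
p=ctrl.capture('scene');save(p,'s7')
go((-92,80,78))
cv2.imwrite('pics/7.png',cv2.resize(cv2.imread('pics/s7.png')[190:270,250:350],(800,600),interpolation=2))
E
```

```text
(-92, 80, 78) shift cm [ 0.09 -0.13 -0.23] turn [-0.     0.002 -0.   ]
clock 9.325 tcp [0.5279 0.0592 0.0977] tip shaker [-91.   81.3  75.7] F [-10.6  -0.2  27.2] 2.868520408737866e-05 q [-0.5   0.33  0.39  1.84 -0.15  1.    1.22] 0.022
```

View pics/7.png

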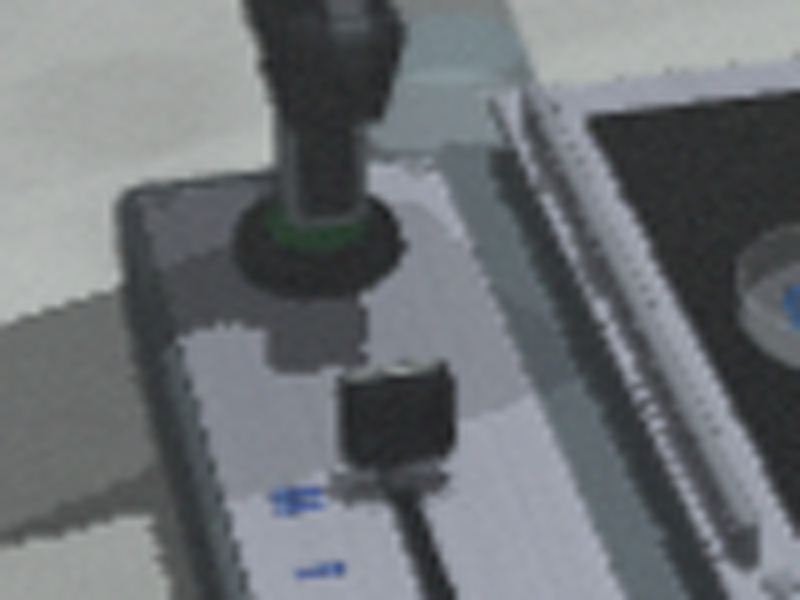

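Emit:
{"op": "drive_tool", "data": {"series": [0, 0, -0.5, 0, 0, 0, -1, 0, 0, -1.5, 0, 0, 0, -1, 0, 0, -4, 0, 0, 0, -1, 0, 0, -8, 0, 0, 0, -1, 0, 0, -14, 0, 0, 0, -1, 5, 4, -16, 0, 0, 0, -1, 10, 8, -16, 0, 0, 0, -1, 12, 12, -16, 0, 0, 0, -1]}}

```text
clock: 10.32
tcp_pos: [0.4474, 0.2114, 0.2582]
tool_rot: [0.476, 3.103, 0.0]
wrist_force: [0.6, -0.3, -0.0]
opening: 0.0
```

```bash
python3 - <<'E'
from h import *
p=ctrl.capture('scene');save(p,'s8');t=ctrl.capture('top');save(t,'t8')
for q,n,off in((p,'s',(250,180)),(t,'t',(265,120))):
  for l in('lever_top','start_button_top'):print(n,l,[(d['p'],np.array(d['position'])*[640,400]) for d in ctrl.landmark_of(q,l)][:1])
  print(proj(q,toW(S,[(-92,-30,96),(-92,-60,96),(-92,80,81),(-92,80,75)])).round(1).tolist())
go((-92,80,78))
cv2.imwrite('pics/8.png',cv2.resize(p['color'][160:390,230:450,::-1],None,fx=2.5,fy=2.5,interpolation=2))
cv2.imwrite('pics/8t.png',cv2.resize(t['color'][120:270,250:450,::-1],None,fx=3,fy=3,interpolation=2))
E
```

```text
s lever_top [(0.73, array([299.776, 240.4  ]))]
s start_button_top [(0.64, array([290.112, 214.32 ]))]
[[299.1, 239.1], [302.3, 248.3], [289.1, 215.8], [289.3, 218.2]]
t lever_top [(0.6, array([346.688, 231.88 ]))]
t start_button_top [(0.51, array([308.224, 216.   ]))]
[[346.4, 230.1], [357.4, 233.8], [306.1, 216.7], [306.1, 216.8]]
(-92, 80, 78) shift cm [-11.85 -11.97  15.77] turn [-0.001  0.002 -0.002]
clock 10.625 tcp [0.4496 0.2085 0.2573] tip shaker [-210.5  200.2  235.3] F [-0.  -0.8  0.3] -0.00024286146598937125 q [-0.76  0.1   0.28  1.72 -0.02  1.33  0.79] 0.022
```

View pics/8.png

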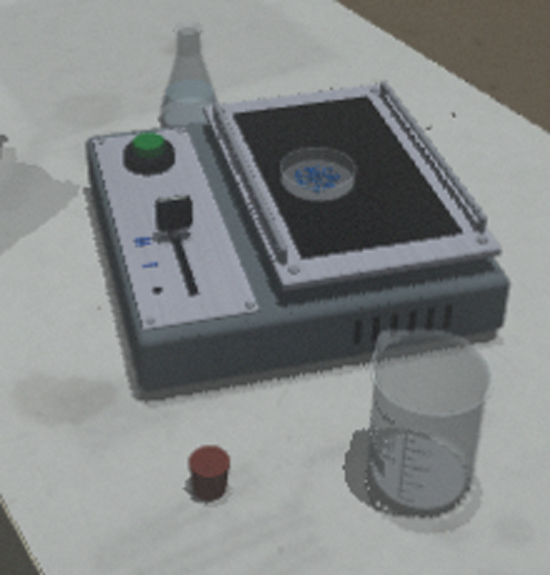

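View pics/8t.png

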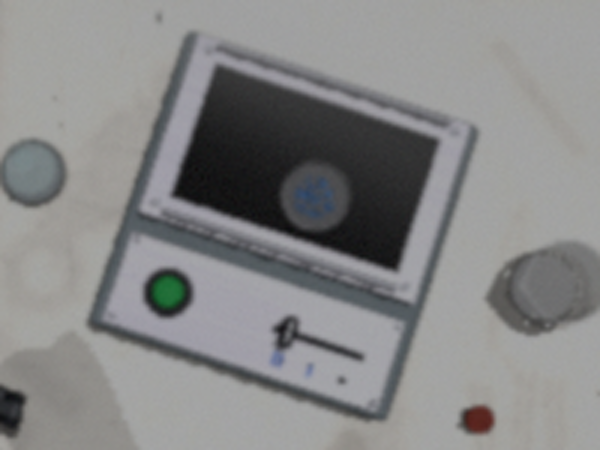

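The lever is at the two-bar stop, the button is up again, everything else stands where it was, and the arm is clear.

```bash
python3 -c "
from cell import ctrl
print(ctrl.hand_in())"
```

```text
the job is handed in; nothing more can be done
None
```

The shaker is set to fast and started, and the job is handed in. The robot's clock read about 10.6 s at the last check, against the 38 s limit.

- **Lever:** I pushed it with the closed fingertips past the first click stop to the second. A light extra push met a hard end at about 15 N. Afterwards both networks' views put it within about 2 pixels of where 60 mm of travel should appear.
- **Button:** I pressed it only after the lever was home. The force rose from 14 N to 27 N with almost no further movement, so it was fully down. I then lifted straight off, and the pictures show it up again.
- **Surroundings:** In the final pictures the dish, flask, stopper and beaker look unmoved, and the arm is clear with no force on the wrist.

One small disagreement: the shaker position from the wrist camera differed by about 2 mm from the fixed cameras. I split the difference, and it had no effect on the result. I had no direct readout of lever travel or button depth, so both rest on the forces and the pictures.

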